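# Let down the cover of a vial chiller

## Robot

A 6-joint arm with a two-finger parallel gripper is mounted at the origin on the work surface. World frame = base frame: x ahead of the robot, y to its left, z up, the work surface at z = 0. Lengths are in m, angles in rad, forces in N, time in s.
With the tool pointing down it reaches from about 0.325 to 0.9 m from the base axis. Payload 6.1 kg.
Tool frame: the origin (TCP) lies between the finger pads; the fingertips stand 14 mm ahead of it and the grasp point (between the pads) lies 5 mm behind it; z points along the fingers, x is the direction in which the jaws open and shut, and the axes are right-handed (so a half turn about z gives the same grasp; the last joint's range is limited). The gripper opens to 87 mm and grips with 3 to 60 N. Pads are 19 mm wide; open, the fingers measure 117 mm over their backs; the gripper's body (75 mm by 190 mm) begins 51 mm behind the grasp point.
Start: joints at [-1.28, 0.22, 1.526, -0, 1.395, -0.126], TCP at [0.253, -0.571, 0.202] pointing down, gripper open.
Joint ranges: [-2.98, 2.98], [-0.91, 2.08], [0.09, 2.57], [-1.24, 4.39], [0.2, 2.65], [-2.68, 2.68]. Speed limits (rad/s): [2.57, 2.57, 3.01, 3.14, 3.14, 3.14].

## Interface

Orientations are given as a rotation vector (axis times angle).
In Python, from rig import bot, claw, readout, cams gives the robot as it stands. The module is installed in compiled form; this text tells all that it offers. Calls block until the motion is done:
- bot.reach(position, orientation): joint-space move of the TCP to a pose.
- bot.move_straight(position, feed=0.15, rot=None, stop_force=None): straight line of the TCP; rot=None keeps the orientation; feed is the mean speed in m/s. With stop_force (N) it stops when the force on the tool has changed by that much, and returns True; else False.
- bot.movej(angles): joint-space move.
- claw.move_gripper(opening, squeeze=None): opening from 0.0 (shut) to 1.0 (fully open); squeeze is the grip in N (None keeps the last); returns when the fingers have stopped.
- bot.sleep(seconds).
- bot.solve_ik(position, orientation): joint angles nearest the present ones, or None.
- readout.read_state(): the state.
- cams.camera(name): name is "scene" or "top" or "wrist"; returns a dict with "color" (400x640x3 uint8, blue, green, red), "vfov" (degrees; the focal length in pixels is half the picture's height over the tangent of half this angle, whatever the lens; pixels are square), "cx", "cy" (the principal point, pixels), "T" (4x4, takes a point from camera to world coordinates). Camera axes: x right, y down, z forward; pixel columns grow to the right and rows downward; lengths in m; the calibration is good to about 2 mm. A picture is of the moment at which its call begins. There is no depth.
A pose or a line that the arm cannot do raises bot.PlanningError and nothing moves.
- bot.close_job(): hands the job in, once; it reports no verdict.
The state is a dict: "clock": time; "joint_positions": joint angles; "joint_velocities": joint speeds; "tau": joint torques, N m; "position": TCP position; "eef_rot": TCP orientation; "contact_force": force on the tool from outside, world axes, zero at the start; "moment": the same for the moment, N m; "opening": opening from 0.0 (shut) to 1.0 (fully open).
Only numpy, scipy, OpenCV 4.12 (cv2) and the standard library are available. Lean on these libraries where they do the work, as an engineer would, in place of code of your own. Each camera call takes 0.05 s, during which the arm holds its last target.

## Task

The cover of the vial chiller stands open, leaning back on its stop, and its tired damper no longer keeps it from banging down. Push it from behind with the fingers past its balance point so that it comes forward free of the hand, catch it from underneath on the back of a finger before it is two thirds of the way down, and let it down on the finger until it is fully shut, with no bump; do not pinch the cover between the fingers, and leave the bottle, jar and vial rack near the chiller where they stand.

Things in the scene. Friction and masses are not known exactly. Their poses are not given: they have to be found in the camera images.
- chiller: Vial chiller, fixed, standing side-on to the robot (front towards +y, give or take 0.4 rad): white box 150 (x) by 220 (y) by 75 mm high with capped vials (tops at 70 mm); grey fan housing behind, x = 75 to 133 mm, 68 mm high. Origin: centre of the white box's underside, on the bench; x points from its front face (x = -75 mm) to its rear, z up; the cover is centred on y = 0.
- chiller_hinge (a point): Middle of the cover's hinge axis, at x = 78, y = 0, z = 77 mm in the chiller's frame; the axis runs along the chiller's y. It does not move. Axes as the chiller's.
- cover (a joint): Cover angle (rad): 0 shut on the rim, 1.57 upright, 1.83 leaning back on its stop (start). Above 1.57 it falls back to the stop, below 1.57 forward and shut, slowed by a damper (0.42 N m s/rad): fall speed about 0.85 x sin(1.57 - angle) rad/s (0.7 to 1.05 for light or heavy covers). Pushed to 1.42, it reaches 0.87 after about 1.8 s and 0.5 after 2.6 s. It does not bounce off a finger.
- cover_liner: Grey underside of the cover: 6 mm plate 204 mm wide, 8 to 176 mm from the hinge axis; its underside passes through the axis. Origin on the hinge axis; at angle 0 its axes are the chiller's, the cover reaching to -x; it turns with the cover. The cover weighs about 0.43 kg, centre 86 mm from the axis: 2 N carries it at the lip.
- cover_shell: White outside of the cover with a blue panel, on the liner, 210 mm wide. The cover is 20 mm thick in all (underside to outside) up to 148 mm from the hinge axis, 11 mm in the lip beyond. Origin and axes as the liner's.
- cover_lip (a point): Middle of the lower front edge of the cover (the free edge of the grey underside), 176 mm from the hinge axis; moves with the cover. When shut it overhangs the chiller's front face by 23 mm, 77 mm above the bench, so that a finger can stand below it in front of the chiller.
- amber_bottle: Loose amber bottle with blue cap, 60 mm across, 135 mm high, beside or behind the chiller; origin at the centre of its underside.
- cap_jar: Loose white jar with red lid, 56 mm across, 75 mm high, beside or behind the chiller; origin at the centre of its underside.
- vial_rack: Loose small blue rack with white-capped vials, 75 by 50 mm, 48 mm high in all, beside or behind the chiller; origin at the centre of its underside.

How it is judged:
On the way, in this order (a step that is already met when the one before it is completed fails the run):
1. the cover has been tipped past its balance point and falls with nothing touching it (value of joint cover between 0.6 and 1.54 rad and velocity of joint cover below -0.02 rad/s and contact force between each of cover_shell, cover_liner and anything else below 0.05 N), for 0.1 s.
2. a finger has caught it from underneath and carries it, still open, slower than it would fall (value of joint cover between 0.1 and 1.3 rad and velocity of joint cover above -0.4 rad/s and contact force between cover_liner and the fingers above 0.2 N), for 0.2 s.
3. the cover is shut (value of joint cover below 0.015 rad), for 0.2 s.
At the end, for the whole second after the job is handed in: The cover lies shut (within 0.015 rad, under 3 mm at the lip) and at rest, and bottle, jar and rack stand within 20 mm of where they started (value of joint cover below 0.015 rad and velocity of joint cover below 0.05 rad/s and distance of each of amber_bottle, cap_jar, vial_rack from where it was at the start of the episode below 0.02 m); the robot touches nothing.
It fails at once if the cover comes down faster than 0.55 rad/s (100 mm/s at the lip) between 0.5 rad and the last 0.025 rad (4 mm at the lip): not caught, or dropped shut (value of joint cover between 0.025 and 0.5 rad and velocity of joint cover below -0.55 rad/s).
It fails at once if the cover is pinched: the fingers press on its outside and its underside at once, over 1 N each (contact force between each of cover_shell, cover_liner and the fingers above 1 N).
It fails at once if the amber bottle is moved or tipped (distance of amber_bottle from where it was at the start of the episode above 0.03 m or angle between amber_bottle's own z axis and vertical above 0.3 rad).
It fails at once if the cap jar is moved or tipped (distance of cap_jar from where it was at the start of the episode above 0.03 m or angle between cap_jar's own z axis and vertical above 0.3 rad).
It fails at once if the vial rack is moved or tipped (distance of vial_rack from where it was at the start of the episode above 0.03 m or angle between vial_rack's own z axis and vertical above 0.3 rad).
It also fails if it takes over 59 s, if anything falls off the work surface, if the arm or the gripper's body presses on something with over 40 N, if the wrist force passes 120 N, or if a joint passes its speed limit or range.

## Working session

There is one attempt and no reset: what is moved stays moved. The work goes in short steps, each a Python script; the robot and the scene stay as the last script left them, time stands still between calls to the robot, and variables do not carry over. Pictures are saved under pics/ and viewed, and the job is handed in when it is done.

```bash
ls; mkdir -p pics; python3 - <<'E'
from rig import bot, claw, readout, cams
import cv2,numpy as np
np.set_printoptions(precision=4,suppress=True)
s=readout.read_state();print(s)
for n in ["scene","top","wrist"]:
    c=cams.camera(n);cv2.imwrite(f"pics/{n}0.png",c["color"]);np.savez(f"pics/{n}0.npz",T=c["T"],f=200/np.tan(np.radians(c["vfov"])/2),cx=c["cx"],cy=c["cy"]);print(n,c["vfov"],c["cx"],c["cy"],c["T"])
E
```

```text
pics
{'clock': 0.0, 'joint_positions': array([-1.2801,  0.2212,  1.5276, -0.    ,  1.3947, -0.1261]), 'joint_velocities': array([ 0.0007, -0.0001,  0.0001, -0.0011, -0.0001,  0.0002]), 'tau': array([  0.002 , -49.4604, -38.7378,   0.07  ,   0.0568,  -0.0001]), 'position': array([ 0.2528, -0.5709,  0.2006]), 'eef_rot': array([-2.6319,  1.7131,  0.0023]), 'contact_force': array([ 1.0153,  0.3177, -0.5871]), 'moment': array([ 0.0316,  0.034 , -0.088 ]), 'opening': 0.9971614277098101}
scene 52.21240787509291 318.00658134489987 207.86534153565185 [[ 0.4295  0.8213 -0.3756  0.8654]
 [ 0.903  -0.3935  0.1721 -0.1419]
 [-0.0064 -0.4131 -0.9107  0.8097]
 [ 0.      0.      0.      1.    ]]
top 48.446030226519916 324.5284728582358 205.2722557013617 [[-0.1242 -0.9682  0.2172  0.3845]
 [-0.9922  0.1221 -0.0233 -0.0057]
 [-0.0039 -0.2184 -0.9758  0.9412]
 [ 0.      0.      0.      1.    ]]
wrist 61.271097158355296 318.3747114274329 202.21630938089345 [[ 0.4034 -0.8788 -0.2548  0.3218]
 [-0.915  -0.3878 -0.1112 -0.5404]
 [-0.0011  0.278  -0.9606  0.3837]
 [ 0.      0.      0.      1.    ]]
```

View pics/scene0.png

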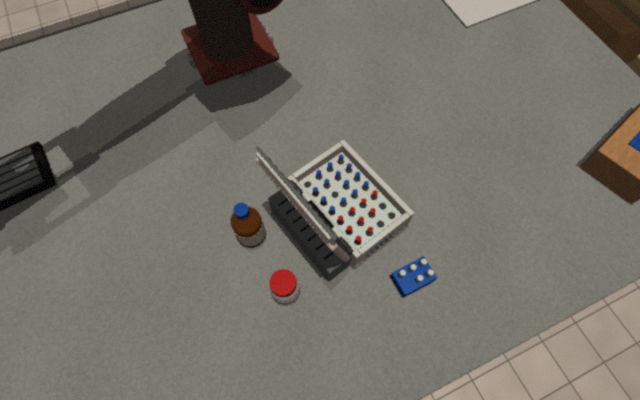

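View pics/top0.png

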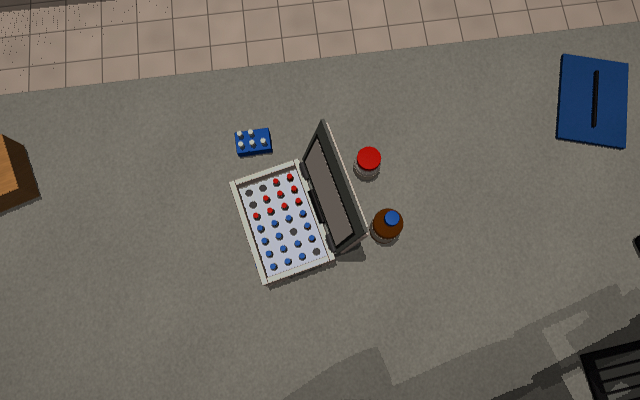

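View pics/wrist0.png

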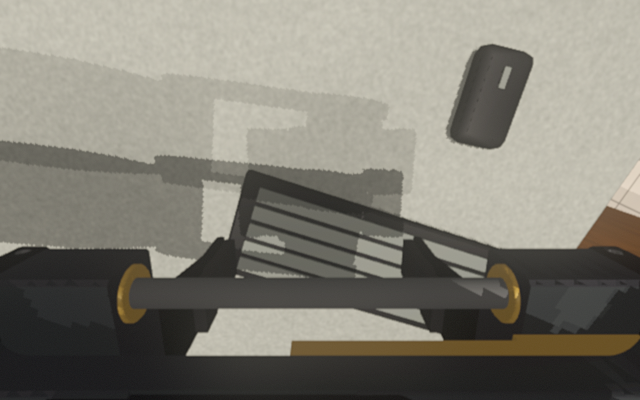

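The scene and top views show the chiller open, with its rim corners near (232,183), (265,284), (333,262) in top. The bottle is at (388,222), the jar at (368,160) and the rack at (253,141). I'll zoom in for the exact corners.

```bash
python3 - <<'E'
import cv2
a=cv2.imread("pics/top0.png")[110:300,210:420];cv2.imwrite("pics/topz.png",cv2.resize(a,None,fx=3.5,fy=3.15*1.0,interpolation=cv2.INTER_CUBIC))
a=cv2.imread("pics/scene0.png")[130:310,220:450];cv2.imwrite("pics/scenez.png",cv2.resize(a,None,fx=3.3,fy=3.3,interpolation=cv2.INTER_CUBIC))
E
```

```text
(no output)
```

View pics/topz.png

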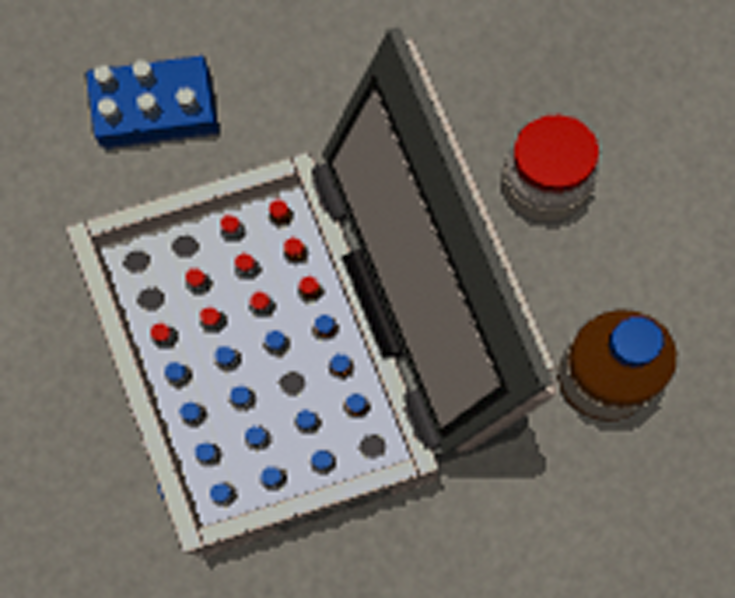

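View pics/scenez.png

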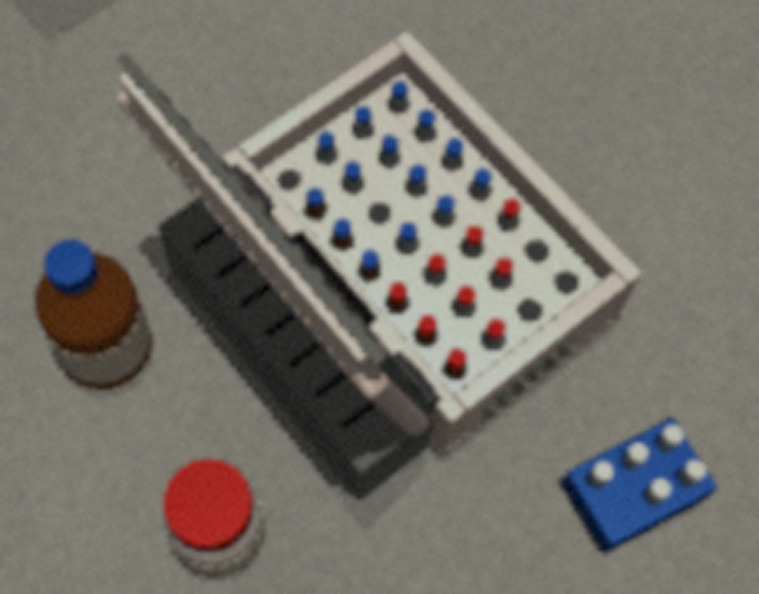

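```bash
cat > geo.py <<'E'
import numpy as np,cv2
np.set_printoptions(precision=4,suppress=True)
def load(n): return np.load(f"pics/{n}.npz")
def onplane(c,uv,z):
    uv=np.atleast_2d(uv).astype(float);d=np.c_[(uv[:,0]-c["cx"])/c["f"],(uv[:,1]-c["cy"])/c["f"],np.ones(len(uv))]@c["T"][:3,:3].T
    o=c["T"][:3,3];return o+d*((z-o[2])/d[:,2])[:,None]
def proj(c,P):
    P=np.atleast_2d(P);q=(P-c["T"][:3,3])@c["T"][:3,:3];return np.c_[q[:,0]/q[:,2]*c["f"]+c["cx"],q[:,1]/q[:,2]*c["f"]+c["cy"]]
E
python3 - <<'E'
from geo import *
t=load("top0");s=load("scene0")
zt=lambda p:(np.array(p,float)+.5)/[3.5,3.15]-.5+[210,110]
zs=lambda p:(np.array(p,float)+.5)/3.3-.5+[220,130]
A=onplane(t,zt([(69,228),(185,550),(437,467),(307,154)]),.075)[:,:2]
B=onplane(s,zs([(639,272),(404,33),(228,155),(458,412)]),.075)[:,:2]
for X in(A,B): print(X);print([np.linalg.norm(X[i]-X[(i+1)%4]) for i in range(4)])
local=np.array([(-.075,-.11),(-.075,.11),(.075,.11),(.075,-.11)]) # check order
def fit(L,W):
    a=L.mean(0);b=W.mean(0);U,S,V=np.linalg.svd((L-a).T@(W-b));R=(U@np.diag([1,np.linalg.det(U@V)])@V).T;tt=b-R@a;return R,tt,np.linalg.norm((L@R.T+tt)-W,axis=1)
for sg in (1,-1):
  l=local*[1,sg]
  for X in (A,B,(A+B)/2):
    R,tt,e=fit(l,X);print(sg,tt,np.arctan2(R[1,0],R[0,0]),e)
for nm,col,z in (("cap blue/bottle",None,.135),):pass
for n,c in(("top",t),("scene",s)):
    im=cv2.imread(f"pics/{n}0.png");h=cv2.cvtColor(im,cv2.COLOR_BGR2HSV)
    for nm,lo,hi,z,roi in (("jarlid",(0,150,100),(8,255,255),.075,(355,140,385,175) if n=="top" else(265,265,302,300)),("bottlecap",(105,150,80),(125,255,255),.135,(375,200,410,245) if n=="top" else(228,198,256,218)),("rack",(105,150,30),(125,255,255),.03,(225,115,280,165) if n=="top" else(385,250,445,300))):
        m=cv2.inRange(h,lo,hi);k=np.zeros_like(m);k[roi[1]:roi[3],roi[0]:roi[2]]=255;m&=k
        ys,xs=np.nonzero(m);print(n,nm,len(xs),onplane(c,[xs.mean(),ys.mean()],z)[0])
E
```

```text
[[ 0.6491  0.1585]
 [ 0.4379  0.1112]
 [ 0.4707 -0.0326]
 [ 0.6814  0.0166]]
[np.float64(0.21649521989555034), np.float64(0.14748027054264298), np.float64(0.21631473414417066), np.float64(0.1456019820095812)]
[[ 0.6515  0.1618]
 [ 0.4401  0.1121]
 [ 0.473  -0.0269]
 [ 0.6821  0.0241]]
[np.float64(0.21721562046167112), np.float64(0.14292169346311212), np.float64(0.21519622812272737), np.float64(0.14106297709946228)]
1 [0.5598 0.0634] 1.7965297729679155 [0.1477 0.1488 0.1487 0.1479]
1 [0.5617 0.0678] 1.813603908087057 [0.1447 0.1473 0.1456 0.1464]
1 [0.5607 0.0656] 1.805172252047848 [0.1462 0.1481 0.1471 0.1471]
-1 [0.5598 0.0634] -1.3460214666509018 [0.0028 0.0022 0.0022 0.0029]
-1 [0.5617 0.0678] -1.338538877133536 [0.0043 0.0043 0.0038 0.0056]
-1 [0.5607 0.0656] -1.3422998253211622 [0.0034 0.0032 0.0029 0.0042]
top jarlid 430 [ 0.6655 -0.1283  0.075 ]
top bottlecap 160 [ 0.5253 -0.145   0.135 ]
top rack 648 [0.7448 0.107  0.03  ]
scene jarlid 545 [ 0.6692 -0.1257  0.075 ]
scene bottlecap 149 [ 0.5295 -0.1425  0.135 ]
scene rack 701 [0.7588 0.1042 0.03  ]
```

```bash
cat >> geo.py <<'E'
from scipy.spatial.transform import Rotation as Rn
YAW=-1.342; C0=np.array([0.561,0.064,0.0])
XC=np.array([np.cos(YAW),np.sin(YAW),0]);YC=np.array([-np.sin(YAW),np.cos(YAW),0]);ZC=np.array([0,0,1.])
RC=np.c_[XC,YC,ZC]
def W(p): return C0+RC@np.asarray(p,float)
def cov(th,s,n=0.,y=0.): # point on cover: s from hinge, n outward from underside (chiller frame->world)
    return W([.078-s*np.cos(th)+n*np.sin(th), y, .077+s*np.sin(th)+n*np.cos(th)])
def orient(head,pitch,roll=0.):
    """head: deg in chiller frame from +x; pitch deg down; roll 0: jaw axis in vertical plane; 90: jaw horizontal"""
    h=np.cos(np.radians(head))*XC+np.sin(np.radians(head))*YC;p=np.radians(pitch)
    z=h*np.cos(p)-ZC*np.sin(p);x=h*np.sin(p)+ZC*np.cos(p);y=np.cross(z,x)
    return (Rn.from_matrix(np.c_[x,y,z])*Rn.from_euler('z',roll,degrees=True)).as_rotvec()
E
python3 - <<'E'
from geo import *
from rig import bot,readout
for head in (-60,-30,0,30,60,90,120):
  for pitch in (30,45,60,75,90):
    for roll in (0,180,90,-90):
      o=orient(head,pitch,roll)
      Rm=Rn.from_rotvec(o).as_matrix()
      res=[]
      for p in (W([-.1,0,.06]),W([-.1,-.08,.06]),cov(.9,.17)):
        q=bot.solve_ik(p,o);res.append(None if q is None else np.round(q,2))
      if res[0] is not None or res[1] is not None: print(head,pitch,roll,*res)
E
```

```text
-60 30 180 [ 0.36  1.09  0.87 -0.4   2.15 -0.43] [ 0.38  0.92  1.18 -0.36  2.03 -0.36] [ 0.28  0.88  0.92 -0.53  2.25 -0.61]
-60 30 90 [ 0.36  1.09  0.87 -0.4   2.15 -2.  ] [ 0.38  0.92  1.18 -0.36  2.03 -1.93] [ 0.28  0.88  0.92 -0.53  2.25 -2.18]
-60 30 -90 [ 0.36  1.09  0.87 -0.4   2.15  1.14] [ 0.38  0.92  1.18 -0.36  2.03  1.21] [ 0.28  0.88  0.92 -0.53  2.25  0.96]
-60 45 180 [ 0.34  0.86  1.11 -0.31  1.9  -0.4 ] [ 0.35  0.69  1.38 -0.29  1.8  -0.36] [ 0.24  0.68  1.09 -0.4   2.05 -0.57]
-60 45 90 [ 0.34  0.86  1.11 -0.31  1.9  -1.97] [ 0.35  0.69  1.38 -0.29  1.8  -1.93] [ 0.24  0.68  1.09 -0.4   2.05 -2.14]
-60 45 -90 [ 0.34  0.86  1.11 -0.31  1.9   1.17] [ 0.35  0.69  1.38 -0.29  1.8   1.21] [ 0.24  0.68  1.09 -0.4   2.05  1.01]
-60 60 180 [ 0.29  0.64  1.35 -0.22  1.63 -0.42] [ 0.3   0.47  1.59 -0.22  1.56 -0.39] [ 0.19  0.47  1.28 -0.28  1.83 -0.57]
-60 60 90 [ 0.29  0.64  1.35 -0.22  1.63 -1.99] [ 0.3   0.47  1.59 -0.22  1.56 -1.96] [ 0.19  0.47  1.28 -0.28  1.83 -2.14]
-60 60 -90 [ 0.29  0.64  1.35 -0.22  1.63  1.15] [ 0.3   0.47  1.59 -0.22  1.56  1.18] [ 0.19  0.47  1.
[... 11746 characters left out ...]
3] [ 0.   -0.16  2.23  0.23  0.9   0.69] [-0.11 -0.11  1.88  0.21  1.21  0.65]
120 75 -90 [ 0.04  0.05  2.03  0.22  0.88 -2.41] [ 0.   -0.16  2.23  0.23  0.9  -2.45] [-0.11 -0.11  1.88  0.21  1.21 -2.49]
120 90 0 [ 0.15  0.22  1.81 -0.    1.11 -0.6 ] [ 0.14  0.03  2.02 -0.    1.09 -0.61] [ 0.02  0.07  1.68 -0.    1.39 -0.73]
120 90 180 [ 0.15  0.22  1.81 -0.    1.11  2.54] [ 0.14  0.03  2.02 -0.    1.09  2.53] [ 0.02  0.07  1.68 -0.    1.39  2.41]
120 90 90 [ 0.15  0.22  1.81 -0.    1.11  0.97] [ 0.14  0.03  2.02 -0.    1.09  0.96] [ 0.02  0.07  1.68 -0.    1.39  0.84]
120 90 -90 [ 0.15  0.22  1.81  0.    1.11 -2.17] [ 0.14  0.03  2.02  0.    1.09 -2.19] [ 0.02  0.07  1.68  0.    1.39 -2.3 ]
```

```bash
cat >> geo.py <<'E'
def tip2tcp(tip_xz,pitch,y=0.,head=0,roll=180,side=0.):
    """tip_xz relative to hinge axis (chiller x, z up): tip point on tool axis offset 'side' (m) along up-normal (sin p,cos p)"""
    p=np.radians(pitch);z=np.array([np.cos(p),-np.sin(p)]);n=np.array([np.sin(p),np.cos(p)])
    q=np.asarray(tip_xz)-n*side-z*.014
    return W([.078+q[0],y,.077+q[1]]),orient(head,pitch,roll)
E
python3 - <<'E'
from geo import *
from rig import bot,claw,readout,cams
clk=lambda:readout.read_state()["clock"]
t=clk();claw.move_gripper(0.0,squeeze=5);print("grip",clk()-t);t=clk()
bot.move_straight([.253,-.571,.36],feed=.5);print("lift .16m @.5",clk()-t);t=clk()
p,o=tip2tcp((.095,.24),90);q=bot.solve_ik(p,o);print(p,q)
bot.movej(q);print("movej",clk()-t);t=clk()
s=readout.read_state();print(s["position"],s["eef_rot"],o,s["opening"],s["contact_force"])
for n in ["scene","top","wrist"]:
    c=cams.camera(n);cv2.imwrite(f"pics/{n}1.png",c["color"]);np.savez(f"pics/{n}1.npz",T=c["T"],f=200/np.tan(np.radians(c["vfov"])/2),cx=c["cx"],cy=c["cy"])
print(clk())
# project expected tip & lip
for n in("scene1","top1"):
    c=load(n);print(n,"tip",proj(c,W([.078+.095,0,.077+.24])),"lip ends y=-.105,.105", proj(c,np.array([cov(1.83,.176,.011,-.105),cov(1.83,.176,.011,.105),cov(1.83,.176,0,-.102),cov(1.83,.176,0,.102)])))
im=np.vstack([cv2.imread("pics/scene1.png")[100:300,200:460],cv2.imread("pics/top1.png")[90:290,220:480]]);cv2.imwrite("pics/both1.png",cv2.resize(im,None,fx=1.5,fy=1.5))
E
```

```text
grip 1.5250000000000001
lift .16m @.5 0.4667000000000001
[ 0.6002 -0.1045  0.331 ] [-0.3017  0.1329  1.3873 -0.      1.6214 -2.1013]
movej 2.0915999999999997
[ 0.6    -0.1052  0.3306] [-1.9548 -2.4586  0.0008] [ 1.9533  2.4605 -0.    ] 0.009303504338785107 [0.335  0.6443 0.6722]
4.3833
scene1 tip [[261.4001 186.5344]] lip ends y=-.105,.105 [[249.7786 148.9994]
 [331.459  244.3274]
 [255.9368 145.7968]
 [335.8242 237.8733]]
top1 tip [[374.2879 148.1172]] lip ends y=-.105,.105 [[370.8712 230.9069]
 [325.0047 115.1953]
 [364.0794 231.163 ]
 [319.6597 118.118 ]]
```

View pics/both1.png

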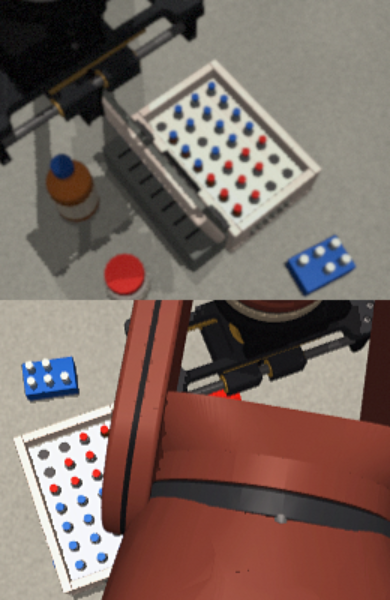

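View pics/wrist1.png

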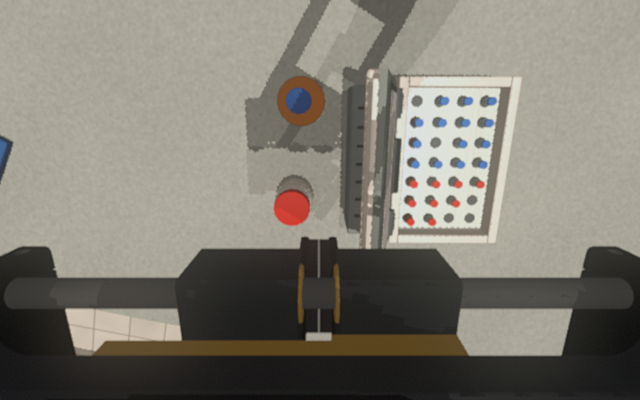

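```bash
python3 - <<'E'
from geo import *
for n in("scene1","top1","wrist1"):
    c=load(n);print(n)
    for s,nn in((.176,0),(.176,.011),(.148,.011),(.148,.02),(0.008,0)):
        print(s,nn,proj(c,np.array([cov(1.83,s,nn,-.105),cov(1.83,s,nn,.105)])).ravel())
    print("box",proj(c,np.array([W([a,b,.075]) for a,b in((-.075,-.11),(-.075,.11),(.075,-.11),(.075,.11))])).ravel())
a=cv2.imread("pics/wrist1.png")[60:260,320:540];cv2.imwrite("pics/w1z.png",cv2.resize(a,None,fx=3,fy=3,interpolation=cv2.INTER_CUBIC))
E
```

```text
scene1
0.176 0 [254.8815 144.5803 337.1321 239.3809]
0.176 0.011 [249.7786 148.9994 331.459  244.3274]
0.148 0.011 [255.8042 155.4368 334.6789 247.4248]
0.148 0.02 [251.7884 158.9161 330.2333 251.3019]
0.008 0 [284.2417 177.8493 351.8724 255.7473]
box [341.3811 138.5232 413.252  211.8801 285.1553 177.0956 355.3036 257.7234]
top1
0.176 0 [364.7724 232.9266 319.0439 116.5509]
0.176 0.011 [370.8712 230.9069 325.0047 115.1953]
0.148 0.011 [365.1961 235.073  321.1818 122.9999]
0.148 0.02 [369.9887 233.477  325.8702 121.9079]
0.008 0 [336.8349 253.8814 300.3462 156.5897]
box [262.0585 284.8463 227.5782 181.2874 335.1924 257.7504 297.475  156.7714]
wrist1
0.176 0 [387.0475  65.3767 374.6791 313.2823]
0.176 0.011 [372.0122  65.844  362.5945 311.482 ]
0.148 0.011 [375.7476  69.4075 366.4073 295.4158]
0.148 0.02 [364.778   69.7191 357.3996 294.1836]
0.008 0 [396.6151  80.2129 387.2015 242.7624]
box [522.1972  75.979  496.2837 243.0349 399.2357  76.3967 389.2579 243.3219]
```

View pics/w1z.png

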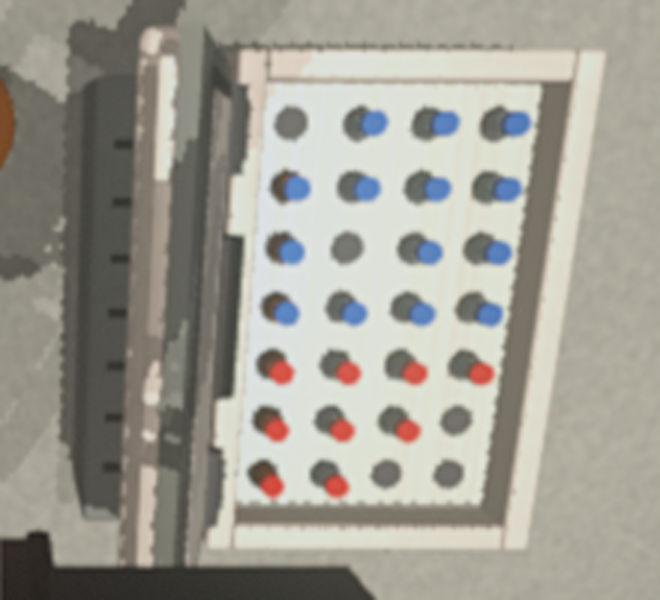

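```bash
python3 - <<'E'
from geo import *
from rig import bot,claw,readout,cams
clk=lambda:readout.read_state()["clock"]
t=clk()
for tip,f in(((.095,.157),.15),((.090,.157),.05)):
    p,o=tip2tcp(tip,90);bot.move_straight(p,feed=f,rot=o)
def xc(th): return .176*-np.cos(th)+.011*np.sin(th)
print(clk()-t);f0=readout.read_state()["contact_force"]
p,o=tip2tcp((xc(1.64)+.015,.157),90);bot.move_straight(p,feed=.05);print(clk()-t)
s=readout.read_state();print(s["position"],p,RC.T@(s["contact_force"]-f0))
for n in ["scene","wrist"]:
    c=cams.camera(n);cv2.imwrite(f"pics/{n}2.png",c["color"]);np.savez(f"pics/{n}2.npz",T=c["T"],f=200/np.tan(np.radians(c["vfov"])/2),cx=c["cx"],cy=c["cy"])
for n in("scene2","wrist2"):
    c=load(n)
    for th in(1.83,1.72,1.68,1.64,1.60,1.56): print(n,th,proj(c,np.array([cov(th,.176,0,-.102),cov(th,.148,.02,-.105)])).ravel())
a=cv2.imread("pics/wrist2.png")[30:230,300:500];b=cv2.imread("pics/scene2.png")[110:310,220:420];cv2.imwrite("pics/c2.png",cv2.resize(np.hstack([a,b]),None,fx=2,fy=2,interpolation=cv2.INTER_CUBIC))
E
```

```text
0.9500000000000002
2.1334
[ 0.5874 -0.0494  0.248 ] [ 0.5873 -0.0491  0.248 ] [ 0.5042 -0.1449 -0.9809]
scene2 1.83 [255.9368 145.7968 251.7884 158.9161]
scene2 1.72 [265.1232 138.2977 258.8271 152.2959]
scene2 1.68 [268.5377 135.7313 261.4907 149.9778]
scene2 1.64 [271.9765 133.2615 264.1991 147.7168]
scene2 1.6 [275.4299 130.8946 266.9453 145.5187]
scene2 1.56 [278.8883 128.6365 269.7221 143.3891]
wrist2 1.83 [305.0309  53.2712 286.519   55.6865]
wrist2 1.72 [343.2936  52.0333 312.541   54.3254]
wrist2 1.68 [357.7117  51.7275 322.5842  53.9183]
wrist2 1.64 [372.2596  51.5045 332.8698  53.5634]
wrist2 1.6 [386.8437  51.3665 343.35    53.2635]
wrist2 1.56 [401.3688  51.3151 353.9737  53.021 ]
```

View pics/c2.png

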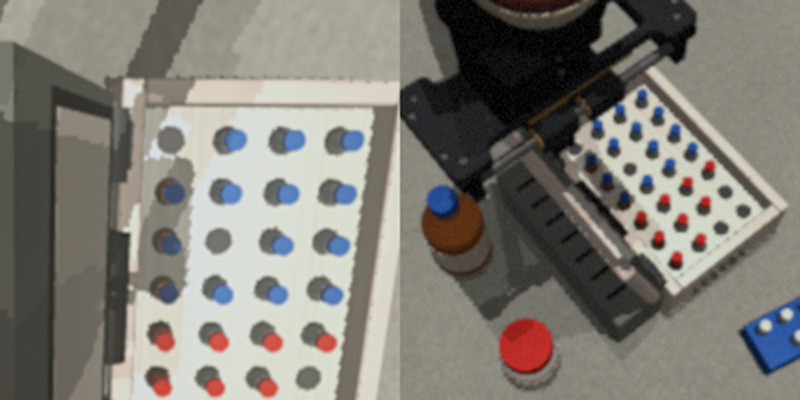

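View pics/wrist2.png

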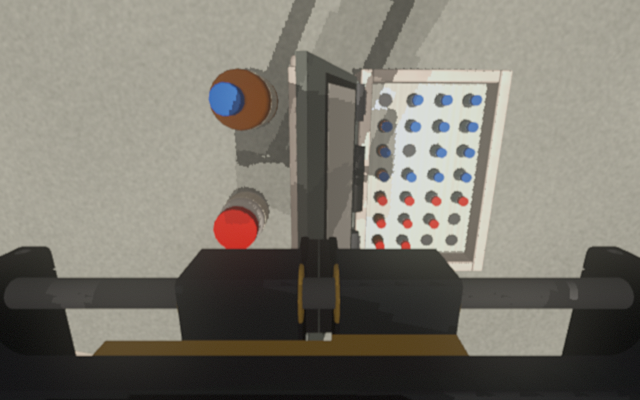

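View pics/scene2.png

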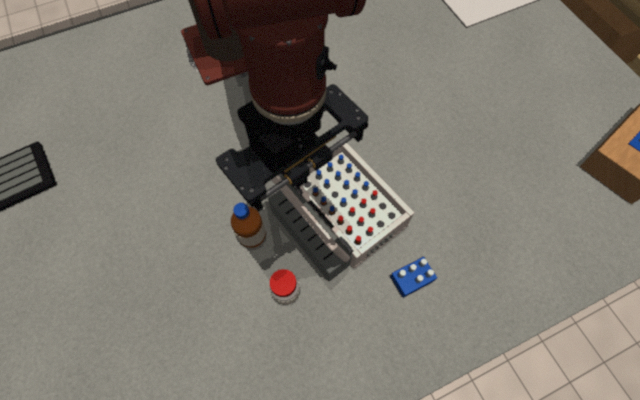

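```bash
python3 - <<'E'
from geo import *
c=load("wrist2")
print(proj(c,np.array([cov(1.83,.176,0,y) for y in(-.1,-.05,0,.05)]+[cov(1.64,.176,0,y) for y in(-.1,-.05,0,.05)])))
from rig import readout
s=readout.read_state();p=s["position"];print("tip proj wrist",proj(c,p-[0,0,.014]),"scene",proj(load("scene2"),p-[0,0,.014]), proj(load("scene2"),cov(1.83,.176,0.011,0)))
a=cv2.imread("pics/wrist2.png")[170:350,260:400];b=cv2.imread("pics/scene2.png")[110:290,230:370]
cv2.imwrite("pics/c2b.png",cv2.resize(np.hstack([a,b]),None,fx=2.8,fy=2.8,interpolation=cv2.INTER_CUBIC))
E
```

```text
[[305.0823  57.5693]
 [306.264  156.5571]
 [307.2793 241.6062]
 [308.161  315.4669]
 [372.0851  55.9461]
 [368.0772 157.9817]
 [364.6491 245.2559]
 [361.6835 320.7561]]
tip proj wrist [[318.5993 233.3145]] scene [[297.6197 190.8341]] [[288.3978 194.0713]]
```

View pics/c2b.png

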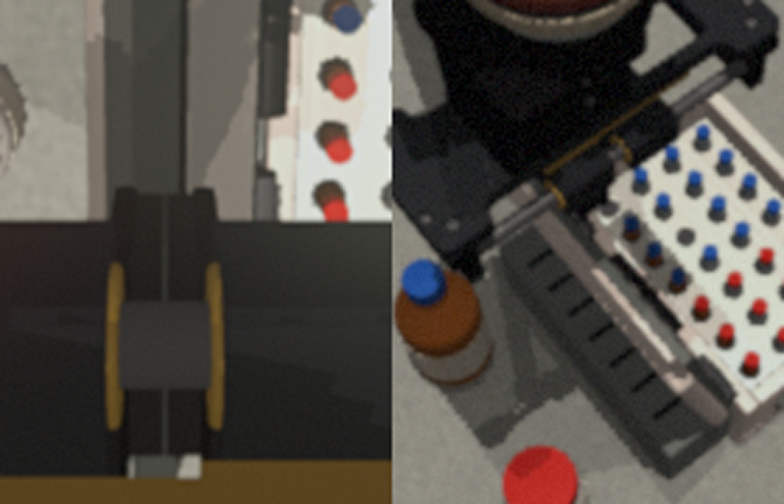

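```bash
python3 - <<'E'
from geo import *
c=load("wrist2")
print("box",proj(c,np.array([W([a,b,.075]) for a,b in((-.075,-.11),(-.075,.11),(.075,-.11))])))
print(proj(c,np.array([cov(1.83,.148,.011,-.105),cov(1.83,.176,.011,-.105),cov(1.83,.176,0,-.102)])))
for i in(1,2):
  for z in (0,.02,.04):
    s=load(f"wrist{i}");p=W([.078+(.095 if i==1 else .038),0,.077+(.24 if i==1 else .157)+z]);print(i,z,proj(s,p), proj(s,p+XC*.015),proj(s,p-XC*.015), proj(s,p-YC*.0095),proj(s,p+YC*.0095))
E
```

```text
box [[512.8724  69.2995]
 [482.9227 271.1422]
 [360.5052  69.6203]]
[[301.0291  55.1116]
 [284.2409  47.7213]
 [305.0309  53.2712]]
1 0 [[319.8668 233.9031]] [[295.831  233.9686]] [[343.9075 233.8377]] [[319.8372 219.5   ]] [[319.8956 247.9487]]
1 0.02 [[319.9955 246.9136]] [[293.5496 246.9841]] [[346.4474 246.843 ]] [[319.9647 231.2283]] [[320.0254 262.171 ]]
1 0.04 [[320.1529 262.8245]] [[290.7596 262.9009]] [[349.5537 262.748 ]] [[320.1212 245.6119]] [[320.1838 279.5159]]
2 0 [[319.3512 233.3673]] [[295.3151 233.4044]] [[343.3912 233.3302]] [[319.3342 218.9584]] [[319.3677 247.4183]]
2 0.02 [[319.426  246.3302]] [[292.9798 246.3698]] [[345.8769 246.2906]] [[319.4083 230.638 ]] [[319.4431 261.594 ]]
2 0.04 [[319.5174 262.1827]] [[290.124  262.2251]] [[348.9168 262.1402]] [[319.4992 244.9619]] [[319.5351 278.8817]]
```

```bash
python3 - <<'E'
from geo import *
a=cv2.imread("pics/scene1.png")[130:230,210:330]
for z in(0,.014,.03): print(proj(load("scene1"),W([.078+.095,0,.077+.24+z])))
b=np.clip(a.astype(float)*2.2,0,255).astype(np.uint8)
cv2.imwrite("pics/s1z.png",cv2.resize(b,None,fx=6,fy=6,interpolation=cv2.INTER_CUBIC))
E
```

```text
[[261.4001 186.5344]]
[[260.0006 181.6776]]
[[258.3183 175.8394]]
```

View pics/s1z.png

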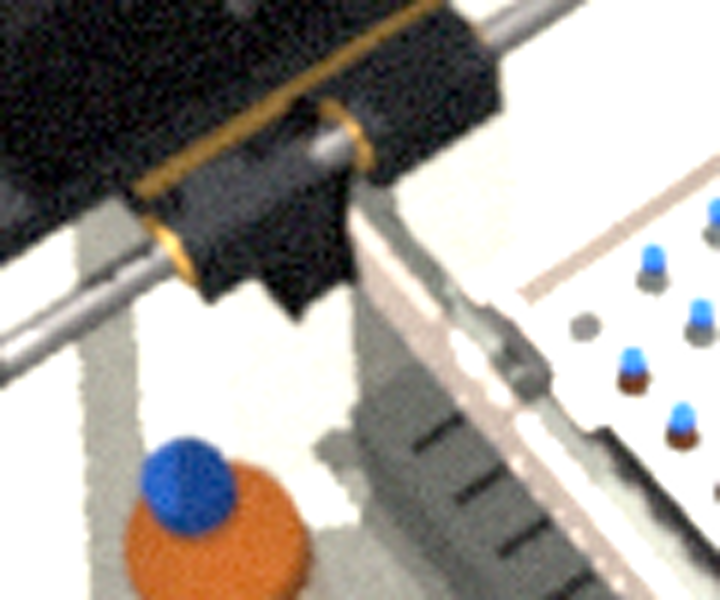

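The picture shows the lip still at 1.83 (liner corner at (307,52) in wrist). The tapered fingertips sit a few mm higher than I assumed and passed just over the lip. I'll go back behind the cover, dip deeper, and check the angle with the wrist camera.

```bash
python3 - <<'E'
from geo import *
from rig import bot,claw,readout,cams
clk=lambda:readout.read_state()["clock"]
for tip,f in(((.038,.215),.25),((.095,.215),.25),((.095,.125),.25)):
    p,o=tip2tcp(tip,90);bot.move_straight(p,feed=f,rot=o)
f0=readout.read_state()["contact_force"]
p,o=tip2tcp((.045,.125),90);bot.move_straight(p,feed=.06)
s=readout.read_state();print(s["clock"],s["position"],p,RC.T@(s["contact_force"]-f0))
n="wrist"
c=cams.camera(n);cv2.imwrite(f"pics/{n}3.png",c["color"]);np.savez(f"pics/{n}3.npz",T=c["T"],f=200/np.tan(np.radians(c["vfov"])/2),cx=c["cx"],cy=c["cy"])
c=load("wrist3")
for th in(1.83,1.72,1.68,1.64,1.60,1.56): print(n,th,proj(c,np.array([cov(th,.176,0,-.102),cov(th,.148,.02,-.105)])).ravel())
E
```

```text
8.8667 [ 0.5888 -0.0557  0.2157] [ 0.5889 -0.0558  0.216 ] [ 0.2412 -0.417  -0.891 ]
wrist 1.83 [317.8751  42.0248 293.6575  46.8968]
wrist 1.72 [365.2696  40.2085 324.8345  45.0084]
wrist 1.68 [383.1563  39.763  336.909   44.4424]
wrist 1.64 [401.189   39.4423 349.2872  43.9493]
wrist 1.6 [419.2314  39.2504 361.9044  43.5335]
wrist 1.56 [437.1446  39.1898 374.6912  43.1991]
```

View pics/wrist3.png

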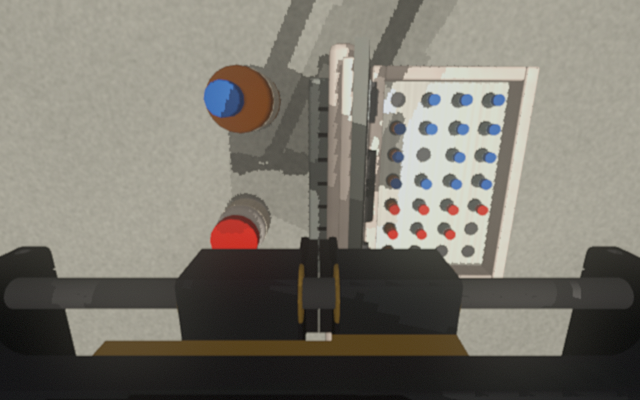

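```bash
cat >> geo.py <<'E'
def T2(tip_xz,pitch,y=0.,side=0.,tl=.007):
    p=np.radians(pitch);z=np.array([np.cos(p),-np.sin(p)]);n=np.array([np.sin(p),np.cos(p)])
    q=np.asarray(tip_xz)-n*side-z*tl
    return W([.078+q[0],y,.077+q[1]]),orient(0,pitch,180)
SEQ=[((.012,.154),90),((.018,.195),82),((-.160,.195),55),((-.118,.094),45)]
E
python3 - <<'E'
from geo import *
from rig import bot,claw,readout,cams
p,o=tip2tcp((.030,.125),90);bot.move_straight(p,feed=.06)
p,o=T2((.030,.154),90);bot.move_straight(p,feed=.06)
print(readout.read_state()["clock"],readout.read_state()["position"],p)
n="wrist"
c=cams.camera(n);cv2.imwrite(f"pics/{n}4.png",c["color"]);np.savez(f"pics/{n}4.npz",T=c["T"],f=200/np.tan(np.radians(c["vfov"])/2),cx=c["cx"],cy=c["cy"])
c=load("wrist4")
for th in(1.72,1.68,1.64,1.60,1.56): print(n,th,proj(c,np.array([cov(th,.176,0,-.102),cov(th,.148,.02,-.105)])).ravel())
q0=None
for tip,pi in SEQ:
    p,o=T2(tip,pi);q=bot.solve_ik(p,o);print(p,np.round(q,3), "" if q0 is None else np.round(q-q0,2), "" if q0 is None else np.linalg.norm(p-p0));q0=q;p0=p
cv2.imwrite("pics/w4z.png",cv2.resize(cv2.imread("pics/wrist4.png")[20:120,280:480],None,fx=4,fy=4,interpolation=cv2.INTER_CUBIC))
E
```

```text
9.8333 [ 0.5858 -0.0413  0.2386] [ 0.5855 -0.0412  0.238 ]
wrist 1.72 [326.8931  48.4059 297.1689  51.3018]
wrist 1.68 [342.0662  48.0678 307.5869  50.8557]
wrist 1.64 [357.4114  47.8227 318.2837  50.467 ]
wrist 1.6 [372.8261  47.6733 329.2084  50.1391]
wrist 1.56 [388.2055  47.6214 340.3065  49.8747]
[ 0.5814 -0.0237  0.238 ] [-0.176  0.096  1.598 -0.     1.448 -1.976]  
[ 0.5826 -0.0285  0.2789] [-0.102  0.054  1.573 -0.133  1.47  -1.891] [ 0.07 -0.04 -0.02 -0.13  0.02  0.08] 0.04123926600026173
[0.5415 0.1478 0.2777] [ 0.487  0.169  1.566 -0.588  1.581 -1.266] [ 0.59  0.12 -0.01 -0.46  0.11  0.63] 0.18104478581948683
[0.5508 0.1078 0.1759] [ 0.499  0.308  1.681 -0.756  1.456 -1.089] [ 0.01  0.14  0.12 -0.17 -0.13  0.18] 0.10975611600028669
```

View pics/w4z.png

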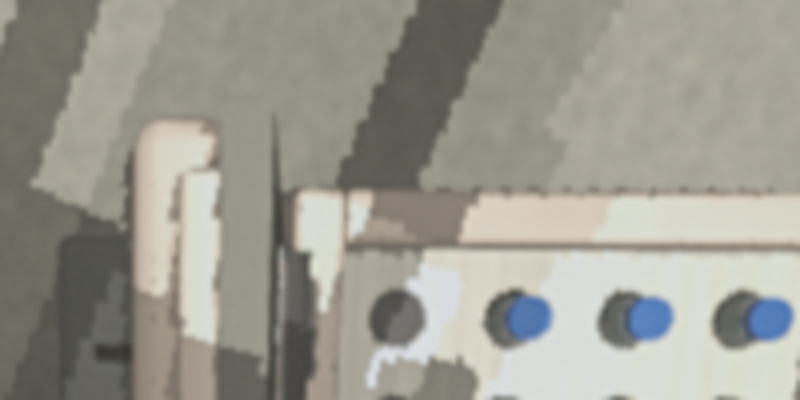

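```bash
python3 - <<'E'
from geo import *
from rig import bot,claw,readout,cams
p,o=T2((.018,.154),90);bot.move_straight(p,feed=.06)
print(readout.read_state()["clock"],readout.read_state()["position"],p)
n="wrist"
c=cams.camera(n);cv2.imwrite(f"pics/{n}5.png",c["color"]);np.savez(f"pics/{n}5.npz",T=c["T"],f=200/np.tan(np.radians(c["vfov"])/2),cx=c["cx"],cy=c["cy"])
c=load("wrist5")
for th in(1.72,1.68,1.64,1.60,1.56): print(n,th,proj(c,np.array([cov(th,.176,0,-.102),cov(th,.148,.02,-.105)])).ravel())
cv2.imwrite("pics/w5z.png",cv2.resize(cv2.imread("pics/wrist5.png")[20:120,280:480],None,fx=4,fy=4,interpolation=cv2.INTER_CUBIC))
E
```

```text
10.2333 [ 0.5826 -0.0289  0.2378] [ 0.5828 -0.0295  0.238 ]
wrist 1.72 [299.4911  48.9397 273.9008  51.8073]
wrist 1.68 [314.5633  48.619  284.1612  51.3726]
wrist 1.64 [329.8537  48.3917 294.7269  50.9959]
wrist 1.6 [345.2603  48.2605 305.5479  50.6804]
wrist 1.56 [360.6783  48.2269 316.5708  50.4287]
```

View pics/w5z.png

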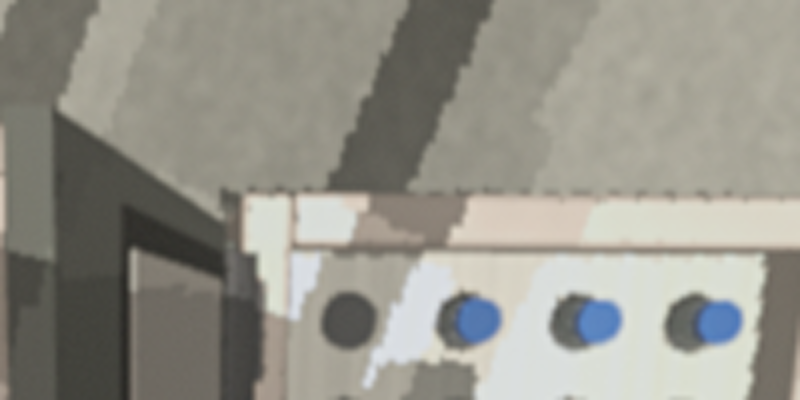

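The corner at (294,46) shows the cover at about 1.73, so the finger slipped over the lip. Triangulating the tip from scene1 and wrist1 puts the true fingertips about 12 mm behind the TCP, not ahead of it, and the shut fingers are about ±10 mm thick. With those values every observation so far agrees. I'll re-engage deeper.

```bash
cat >> geo.py <<'E'
TL=-.012
def T3(tip,pitch,y=0.,side=0.): return T2(tip,pitch,y,side,TL)
def snap(cams,n,i):
    c=cams.camera(n);cv2.imwrite(f"pics/{n}{i}.png",c["color"]);np.savez(f"pics/{n}{i}.npz",T=c["T"],f=200/np.tan(np.radians(c["vfov"])/2),cx=c["cx"],cy=c["cy"]);return load(f"{n}{i}")
E
python3 - <<'E'
from geo import *
from rig import bot,claw,readout,cams
for tip,f in(((.018,.225),.25),((.095,.225),.25),((.095,.156),.25),((.0296,.156),.08)):
    p,o=T3(tip,90);bot.move_straight(p,feed=f,rot=o)
print(readout.read_state()["clock"],readout.read_state()["position"],p)
c=snap(cams,"wrist",6)
for th in(1.72,1.68,1.64,1.60,1.56): print(th,proj(c,np.array([cov(th,.176,0,-.102),cov(th,.148,.02,-.105)])).ravel())
cv2.imwrite("pics/w6z.png",cv2.resize(cv2.imread("pics/wrist6.png")[20:120,280:480],None,fx=4,fy=4,interpolation=cv2.INTER_CUBIC))
p0=q0=None
for tip,pi,sd in (((.009,.156),90,0),((.015,.192),82,0),((-.160,.195),57,0),((-.15*np.cos(.75),.15*np.sin(.75)),48,.01)):
    p,o=T3(tip,pi,side=sd);q=bot.solve_ik(p,o);print(p,np.round(q,3), "" if q0 is None else np.round(q-q0,2), "" if q0 is None else np.linalg.norm(p-p0));q0=q;p0=p
E
```

```text
12.4917 [ 0.5868 -0.0422  0.2285] [ 0.5854 -0.0408  0.221 ]
1.72 [329.7962  42.8988 298.2477  46.5698]
1.68 [346.0601  42.5024 309.2714  46.0646]
1.64 [362.5267  42.2116 320.6057  45.6229]
1.6 [379.0804  42.03   332.1954  45.2485]
1.56 [395.6027  41.9598 343.9807  44.9449]
[ 0.5807 -0.0207  0.221 ] [-0.171  0.104  1.621 -0.     1.416 -1.971]  
[ 0.5825 -0.0282  0.2571] [-0.101  0.063  1.604 -0.133  1.43  -1.885] [ 0.07 -0.04 -0.02 -0.13  0.01  0.09] 0.036922244126650315
[0.5439 0.1375 0.2619] [ 0.453  0.156  1.597 -0.56   1.538 -1.285] [ 0.55  0.09 -0.01 -0.43  0.11  0.6 ] 0.17020264820019673
[0.5539 0.0943 0.1636] [ 0.455  0.284  1.709 -0.723  1.402 -1.124] [ 0.    0.13  0.11 -0.16 -0.14  0.16] 0.10782405829487264
```

View pics/w6z.png

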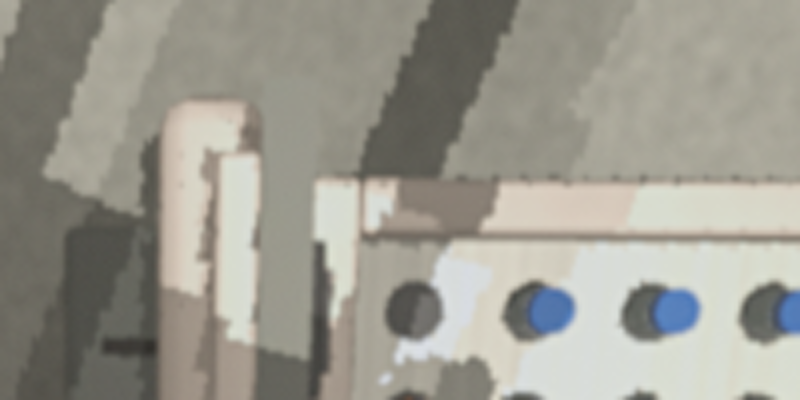

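```bash
python3 - <<'E'
from geo import *
from rig import bot,claw,readout,cams
s=readout.read_state();print(s)
E
```

```text
{'clock': 12.5417, 'joint_positions': array([-0.2034,  0.11  ,  1.6006, -0.0041,  1.4226, -2.0025]), 'joint_velocities': array([-0.0035,  0.0017, -0.0014, -0.0006, -0.0001,  0.0011]), 'tau': array([  4.1901, -29.5705, -28.8567,   2.6091,  -2.9222,   0.0808]), 'position': array([ 0.5868, -0.0423,  0.2285]), 'eef_rot': array([1.9475, 2.4534, 0.0001]), 'contact_force': array([-10.911 ,  -6.597 ,  26.5492]), 'moment': array([-0.8735,  1.778 ,  0.095 ]), 'opening': 0.004557251461676385}
```

View pics/wrist6.png

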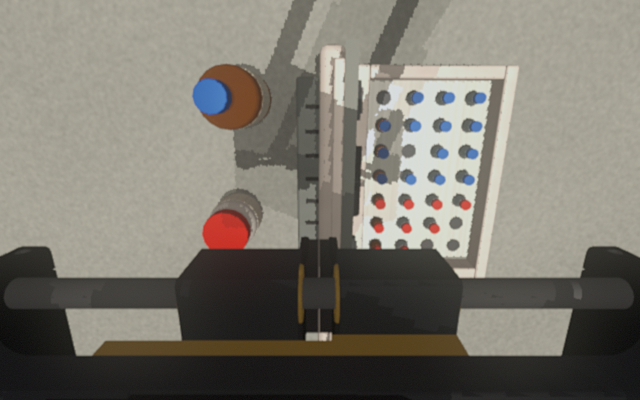

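The wrist force shows 26 N upwards, so the fingertip is riding on top of the lip and the tip is still higher than I estimated. I'll lift off and measure the tip properly in two views.

```bash
python3 - <<'E'
from geo import *
from rig import bot,claw,readout,cams
p,o=T3((.030,.225),90);bot.move_straight(p,feed=.2,rot=o)
p,o=T3((.12,.2),90);bot.move_straight(p,feed=.3,rot=o)
s=readout.read_state();print(s["clock"],s["position"],p,s["contact_force"])
P=s["position"]
for n in("scene","wrist"):
    c=snap(cams,n,7)
    for dz in(-.014,0,.012,.024,.036,.056):
        print(n,dz,[proj(c,P+[0,0,dz]+XC*a*.01+YC*b*.0095)[0].round(1).tolist() for a,b in((0,0),(1,1),(1,-1),(-1,1),(-1,-1))])
a=cv2.imread("pics/scene7.png")[120:220,200:320];b=cv2.imread("pics/wrist7.png")[200:350,240:400]
f=lambda a,k:np.clip(cv2.resize(a,(600,int(600*a.shape[0]/a.shape[1])),interpolation=cv2.INTER_CUBIC).astype(float)*k,0,255).astype(np.uint8)
cv2.imwrite("pics/s7z.png",f(a,3));cv2.imwrite("pics/w7z.png",f(b,2.5))
E
```

```text
13.4917 [ 0.6047 -0.1292  0.2619] [ 0.6059 -0.1288  0.265 ] [ 0.1102  0.1312 -0.0771]
scene -0.014 [[253.3, 216.5], [251.4, 224.9], [244.2, 215.8], [262.4, 217.2], [255.2, 208.2]]
scene 0 [[251.9, 212.7], [249.9, 221.3], [242.6, 212.0], [261.2, 213.4], [253.8, 204.3]]
scene 0.012 [[250.6, 209.4], [248.6, 218.1], [241.1, 208.6], [260.1, 210.1], [252.5, 200.8]]
scene 0.024 [[249.3, 205.9], [247.2, 214.8], [239.6, 205.2], [258.9, 206.6], [251.3, 197.2]]
scene 0.036 [[247.9, 202.3], [245.8, 211.3], [238.1, 201.5], [257.7, 203.0], [249.9, 193.5]]
scene 0.056 [[245.5, 195.9], [243.3, 205.2], [235.3, 195.2], [255.6, 196.7], [247.6, 186.9]]
wrist -0.014 [[317.5, 231.9], [301.8, 246.0], [301.3, 217.6], [333.3, 245.9], [333.6, 217.5]]
wrist 0 [[317.5, 240.5], [300.7, 255.4], [300.2, 225.3], [334.3, 255.3], [334.7, 225.2]]
wrist 0.012 [[317.4, 248.9], [299.7, 264.6], [299.0, 232.8], [335.3, 264.5], [335.7, 232.7]]
wrist 0.024 [[317.4, 258.3], [298.5, 274.9], [297.8, 241.4], [336.5, 274.8], [336.9, 241.3]]
wrist 0.036 [[317.4, 269.2], [297.1, 286.7], [296.4, 251.1], [337.8, 286.6], [338.3, 251.0]]
wrist 0.056 [[317.4, 291.0], [294.4, 310.5], [293.5, 271.0], [340.4, 310.3], [341.1, 270.8]]
```

View pics/s7z.png

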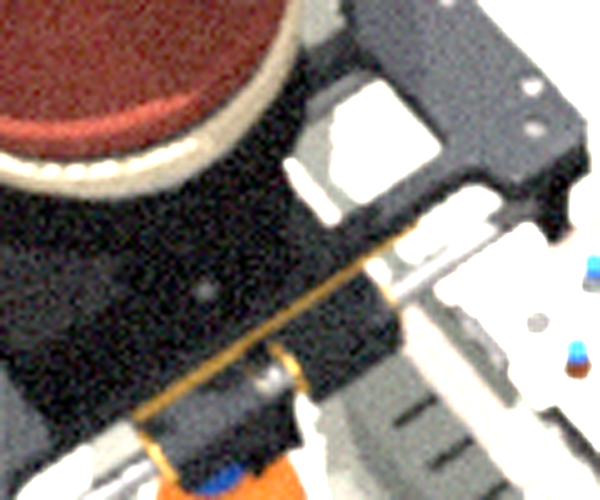

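View pics/w7z.png

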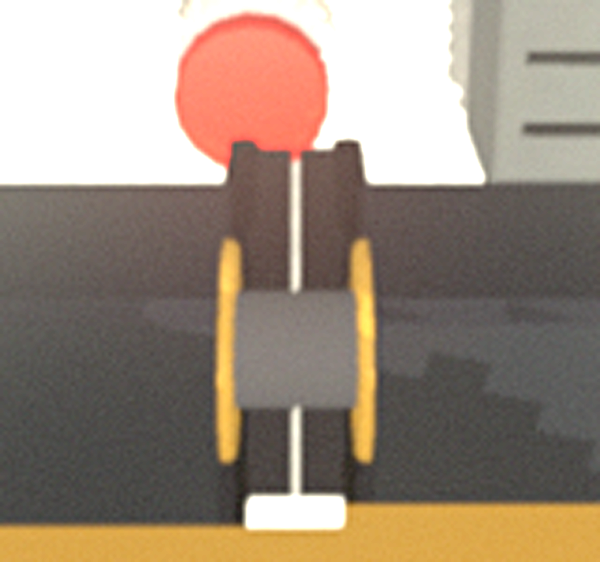

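```bash
sed -i 's/^TL=.*/TL=-.020/' geo.py; python3 - <<'E'
from geo import *
from rig import bot,claw,readout,cams
for tip,f in(((.095,.175),.2),((.085,.152),.15)):
    p,o=T3(tip,90);bot.move_straight(p,feed=f,rot=o)
f0=readout.read_state()["contact_force"]
p,o=T3((.0296,.152),90);r=bot.move_straight(p,feed=.06,rot=o,stop_force=8)
s=readout.read_state();print(r,s["clock"],s["position"],p,RC.T@(s["contact_force"]-f0))
c=snap(cams,"wrist",8)
for th in(1.72,1.68,1.64,1.60,1.56): print(th,proj(c,np.array([cov(th,.176,0,-.102),cov(th,.148,.02,-.105)])).ravel())
cv2.imwrite("pics/w8z.png",cv2.resize(cv2.imread("pics/wrist8.png")[20:120,280:480],None,fx=4,fy=4,interpolation=cv2.INTER_CUBIC))
E
```

```text
False 15.3417 [ 0.5852 -0.0407  0.2087] [ 0.5854 -0.0408  0.209 ] [-0.4739 -0.3566 -0.5102]
1.72 [327.1171  37.0764 291.9031  42.6671]
1.68 [345.6873  36.5855 304.1836  42.0534]
1.64 [364.4984  36.2323 316.832   41.5184]
1.6 [383.4037  36.0216 329.7815  41.0672]
1.56 [402.2521  35.9561 342.9598  40.7044]
```

View pics/w8z.png

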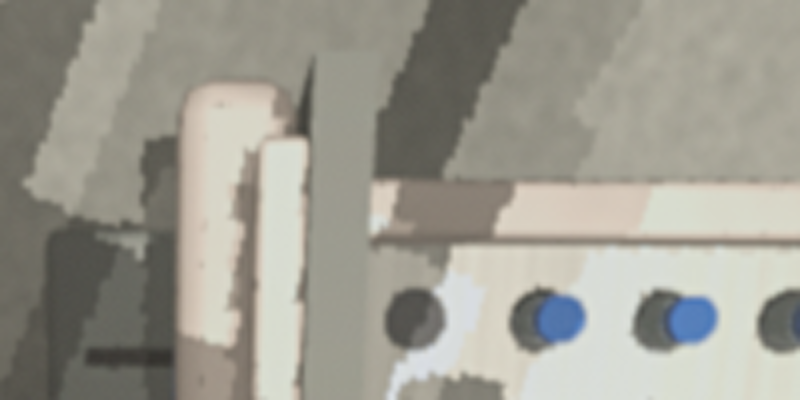

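Corner at (374,33) gives θ≈1.62 as predicted, with no vertical force, so the tip model now holds. Before committing I'll rehearse the swing round to the front once with the cover left leaning back, to get timings and confirm the lines can be planned.

```bash
cat >> geo.py <<'E'
PC=50.
def catch(th,d,off=0.):
    p=np.radians(PC);z=np.array([np.cos(p),-np.sin(p)]);n=np.array([np.sin(p),np.cos(p)])
    L=np.array([-.176*np.cos(th),.176*np.sin(th)])
    return T3(L+d*z-off*n,PC,side=.010)
PB=T3((.017,.194),82);PCc=T3((-.160,.195),60);PD=catch(.75,.020)
E
python3 - <<'E'
from geo import *
from rig import bot,claw,readout,cams
S=readout.read_state;t0=S()["clock"]
A=T3((.0296,.152),90)
bot.move_straight(PB[0],feed=.2,rot=PB[1]);t1=S()["clock"]
bot.move_straight(PCc[0],feed=.3,rot=PCc[1]);t2=S()["clock"]
bot.move_straight(PD[0],feed=.3,rot=PD[1]);t3=S()["clock"]
s=S();print(t1-t0,t2-t1,t3-t2,s["position"],PD[0],s["eef_rot"],PD[1],np.round(s["joint_velocities"],2),s["contact_force"])
for n in("scene","wrist"): snap(cams,n,9)
for th,d,o in((.6,.019,0),(.3,.017,0),(0,.015,0),(-.02,.015,0),(-.02,.015,.015)): 
    q=bot.solve_ik(*catch(th,d,o));print(th,None if q is None else np.round(q,2))
E
```

```text
0.36660000000000004 0.7167000000000012 0.491699999999998 [0.5538 0.0942 0.1601] [0.5536 0.0959 0.1599] [ 1.5793  1.9848 -0.5758] [ 1.5763  1.9855 -0.5737] [ 0.01 -0.05 -0.06 -0.    0.    0.  ] [ 0.5801 -0.9744  0.8004]
0.6 [ 0.47  0.31  1.71 -0.69  1.38 -1.1 ]
0.3 [ 0.51  0.39  1.7  -0.69  1.34 -1.03]
0 [ 0.52  0.48  1.7  -0.7   1.28 -0.96]
-0.02 [ 0.52  0.48  1.7  -0.7   1.28 -0.96]
-0.02 [ 0.54  0.51  1.69 -0.69  1.28 -0.94]
```

```bash
python3 - <<'E'
import cv2,numpy as np
a=cv2.imread("pics/scene9.png")[80:320,200:460];b=cv2.imread("pics/wrist9.png")[0:400,100:540]
cv2.imwrite("pics/c9.png",np.hstack([cv2.resize(a,None,fx=1.5,fy=1.5),cv2.resize(b,(396,360))]))
E
```

```text
(no output)
```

View pics/c9.png

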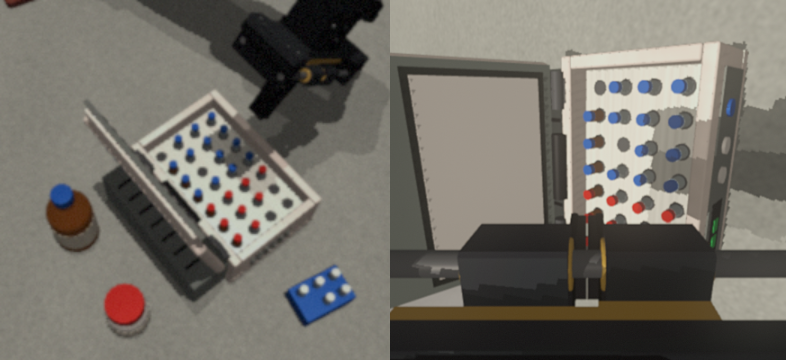

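```bash
python3 - <<'E'
from geo import *
c=load("scene9")
p,o=PD;R=Rn.from_rotvec(o).as_matrix()
for dz in(.014,0,-.02,-.056): 
    P=p+R[:,2]*dz;print(dz,proj(c,P)[0], [proj(c,P+R[:,0]*a*.01+R[:,1]*b*.0095)[0].round(1).tolist() for a,b in((1,1),(1,-1),(-1,1),(-1,-1))])
print("body corners",[proj(c,p-R[:,2]*.056+R[:,0]*a*.095+R[:,1]*b*.0375)[0].round(0).tolist() for a,b in((1,1),(1,-1),(-1,1),(-1,-1))])
a=cv2.imread("pics/scene9.png")[70:190,330:470]
cv2.imwrite("pics/s9z.png",np.clip(cv2.resize(a,None,fx=5,fy=5,interpolation=cv2.INTER_CUBIC).astype(float)*2.5,0,255).astype(np.uint8))
E
```

```text
0.014 [360.0472 169.2142] [[366.2, 172.2], [359.5, 165.3], [360.6, 173.3], [353.8, 166.2]]
0 [364.2607 163.6267] [[370.4, 166.6], [363.7, 159.7], [364.9, 167.6], [358.0, 160.6]]
-0.02 [370.4282 155.4479] [[376.7, 158.5], [369.7, 151.6], [371.1, 159.4], [364.1, 152.3]]
-0.056 [381.992  140.1133] [[388.3, 143.4], [381.1, 136.4], [382.9, 143.9], [375.6, 136.8]]
body corners [[419.0, 151.0], [392.0, 126.0], [369.0, 159.0], [338.0, 127.0]]
```

View pics/s9z.png

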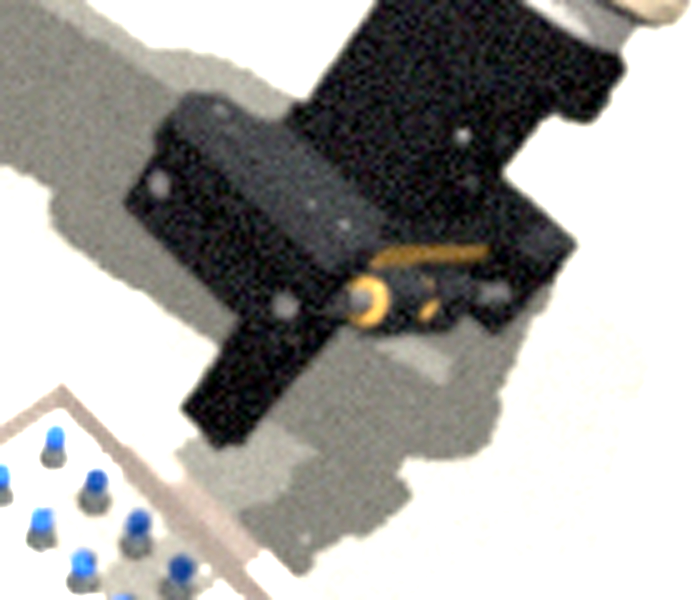

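The scene view shows the fingertip at about (372,155), against (370,155) predicted for a tip 20 mm behind the TCP. That confirms the model, and the swing takes about 1.6 s. Now the real run.

```bash
cat > run.py <<'E'
from geo import *
from rig import bot,claw,readout,cams
S=readout.read_state
def mv(P,f,**k): return bot.move_straight(P[0],feed=f,rot=P[1],**k)
mv(PCc,.25); mv(T3((.10,.205),90),.25); mv(T3((.085,.152),90),.15)
bot.sleep(.1);f0=S()["contact_force"]
r=mv(T3((.0296,.152),90),.08,stop_force=8)
s=S();F=RC.T@(s["contact_force"]-f0);print(s["clock"],r,F,s["position"])
if r or abs(F[2])>5: raise SystemExit("abort")
mv(T3((.011,.152),90),.06)
t=[S()["clock"]]; s=S(); print("end push",s["position"],T3((.011,.152),90)[0])
def safe(P,f):
    try: mv(P,f)
    except bot.PlanningError as e: print("PE",e); bot.movej(bot.solve_ik(*P))
    t.append(S()["clock"])
safe(PB,.2);safe(PCc,.3);safe(PD,.3);print(t,np.round(np.diff(t),2))
snap(cams,"scene",10)
f0=S()["contact_force"]
for i in range(14):
    bot.sleep(.2);s=S();print(round(s["clock"]-t[0],2),(RC.T@(s["contact_force"]-f0)).round(2))
snap(cams,"scene",11);snap(cams,"wrist",11)
E
python3 run.py
python3 - <<'E'
import cv2,numpy as np
f=lambda n:cv2.resize(cv2.imread(f"pics/{n}.png")[80:320,200:460],None,fx=1.5,fy=1.5)
cv2.imwrite("pics/c11.png",np.hstack([f("scene10"),f("scene11")]))
E
```

```text
20.2333 False [-0.1979 -0.5252 -1.6366] [ 0.5852 -0.0405  0.2086]
end push [ 0.5809 -0.022   0.2088] [ 0.5812 -0.0227  0.209 ]
[20.6917, 21.0583, 21.775, 22.2667] [0.37 0.72 0.49]
1.82 [-1.09 -1.43 -0.81]
2.02 [-1.47 -0.71 -0.53]
2.22 [-0.17 -0.42 -1.38]
2.43 [-0.62 -0.25 -1.14]
2.62 [ 0.2  -0.44 -0.55]
2.82 [-0.85  0.02 -0.82]
3.02 [-0.72 -0.45 -0.75]
3.22 [-0.51  0.13 -0.7 ]
3.43 [-1.03  0.62 -0.33]
3.62 [ 0.15 -0.65 -0.38]
3.82 [-0.84  0.15 -0.26]
4.02 [-1.26 -0.73 -1.31]
4.22 [-0.46  0.26 -0.53]
4.43 [-0.75 -0.47 -0.58]
```

View pics/c11.png

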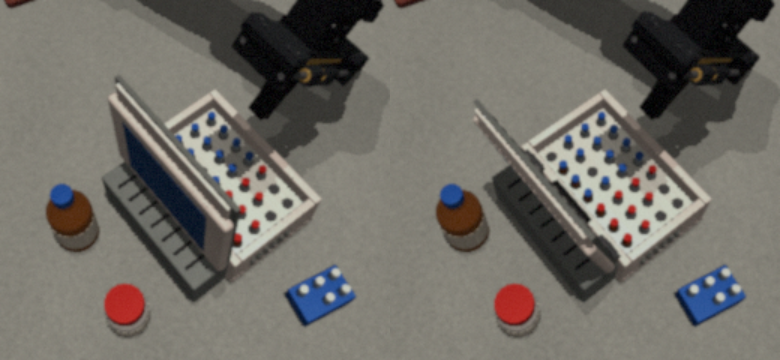

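View pics/wrist11.png

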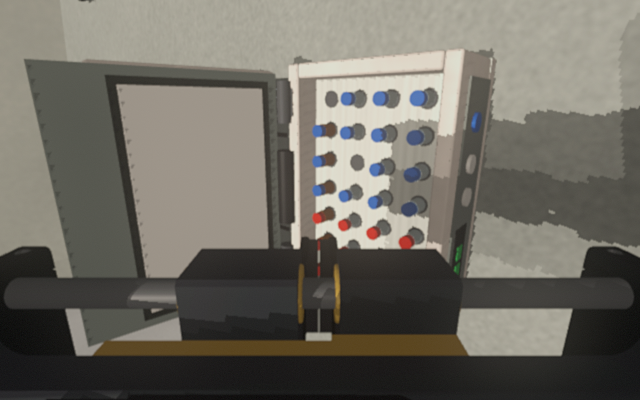

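```bash
python3 - <<'E'
from geo import *
c=load("scene10")
for th in(1.5,1.53,1.56,1.59,1.62,1.65,1.7): print(th,proj(c,np.array([cov(th,.176,0,-.102),cov(th,.176,0,.102),cov(th,.148,.02,-.105),cov(th,.148,.02,.105)])).round(1).ravel())
a=cv2.imread("pics/scene10.png")[110:270,255:375]
cv2.imwrite("pics/s10z.png",cv2.resize(a,None,fx=4.5,fy=3.75,interpolation=cv2.INTER_CUBIC))
E
```

```text
1.5 [284.1 125.5 365.8 213.9 273.9 140.3 354.6 230.4]
1.53 [281.5 127.  363.1 215.8 271.8 141.8 352.3 232.2]
1.56 [278.9 128.6 360.4 217.8 269.7 143.4 350.1 234. ]
1.59 [276.3 130.3 357.7 219.9 267.6 145.  347.8 235.8]
1.62 [273.7 132.1 355.  222.  265.6 146.6 345.6 237.7]
1.65 [271.1 133.9 352.3 224.2 263.5 148.3 343.4 239.6]
1.7 [266.8 137.  347.7 227.8 260.2 151.1 339.7 242.8]
```

View pics/s10z.png

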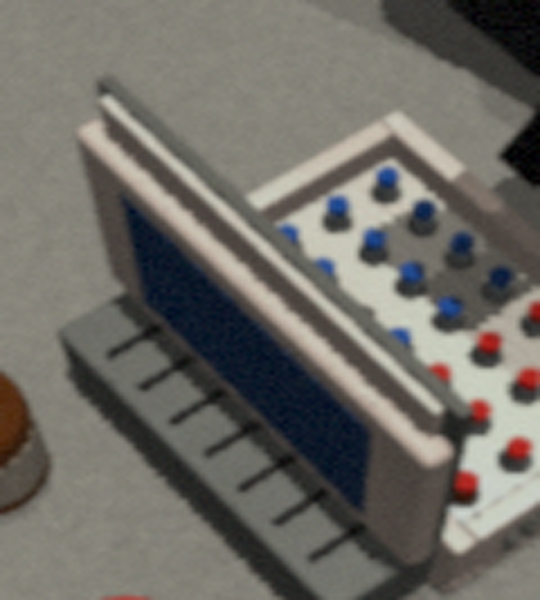

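The cover stayed just short of its balance point: about 1.57 at 1.6 s, then it fell back to the stop. Nothing was lost, so I'll repeat with about 10 mm more push and a quicker swing.

```bash
sed -i 's/^PB=T3.*/PB=T3((.008,.194),82);PCc=T3((-.160,.195),60);PD=catch(.73,.020)/' geo.py
sed -i 's/T3((.011,.152),90)/T3((.001,.156),90)/g; s/,\.152)/,.156)/g; s/safe(PB,.2);safe(PCc,.3);safe(PD,.3)/safe(PB,.35);safe(PCc,.33);safe(PD,.42)/; s/"scene",10/"scene",12/; s/,11)/,13)/g; s/range(14)/range(8)/' run.py; cat run.py | tail -25; python3 run.py
python3 - <<'E'
import cv2,numpy as np
f=lambda n:cv2.resize(cv2.imread(f"pics/{n}.png")[80:320,200:460],None,fx=1.5,fy=1.5)
cv2.imwrite("pics/c13.png",np.hstack([f("scene12"),f("scene13")]))
E
```

```text
from geo import *
from rig import bot,claw,readout,cams
S=readout.read_state
def mv(P,f,**k): return bot.move_straight(P[0],feed=f,rot=P[1],**k)
mv(PCc,.25); mv(T3((.10,.205),90),.25); mv(T3((.085,.156),90),.15)
bot.sleep(.1);f0=S()["contact_force"]
r=mv(T3((.0296,.156),90),.08,stop_force=8)
s=S();F=RC.T@(s["contact_force"]-f0);print(s["clock"],r,F,s["position"])
if r or abs(F[2])>5: raise SystemExit("abort")
mv(T3((.001,.156),90),.06)
t=[S()["clock"]]; s=S(); print("end push",s["position"],T3((.001,.156),90)[0])
def safe(P,f):
    try: mv(P,f)
    except bot.PlanningError as e: print("PE",e); bot.movej(bot.solve_ik(*P))
    t.append(S()["clock"])
safe(PB,.35);safe(PCc,.33);safe(PD,.42);print(t,np.round(np.diff(t),2))
snap(cams,"scene",12)
f0=S()["contact_force"]
for i in range(8):
    bot.sleep(.2);s=S();print(round(s["clock"]-t[0],2),(RC.T@(s["contact_force"]-f0)).round(2))
snap(cams,"scene",13);snap(cams,"wrist",13)
28.3583 False [ 0.2106  0.5649 -0.0217] [ 0.5851 -0.0404  0.2126]
end push [ 0.5787 -0.0124  0.2128] [ 0.5789 -0.0129  0.213 ]
[28.9833, 29.275, 29.9333, 30.3333] [0.29 0.66 0.4 ]
1.6 [ 0.15 -0.19 -0.8 ]
1.8 [-0.53 -0.4  -2.23]
2.0 [-1.18 -0.54 -1.65]
2.2 [ 0.39 -0.04 -1.78]
2.4 [ 0.3  -0.14 -1.06]
2.6 [-0.23 -1.22 -1.49]
2.8 [-0.34 -1.16 -1.45]
3.0 [-0.22 -0.66 -0.93]
```

View pics/c13.png

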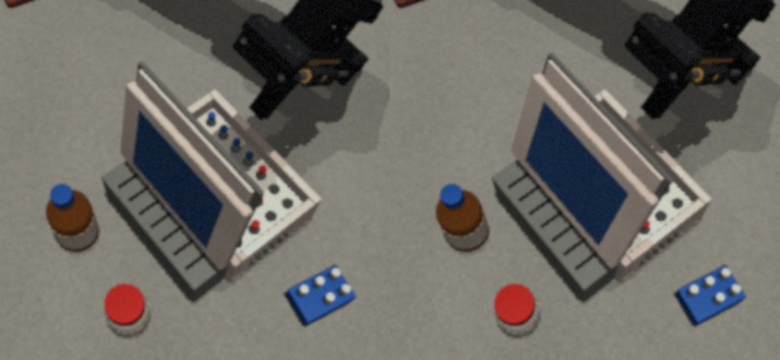

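View pics/wrist13.png

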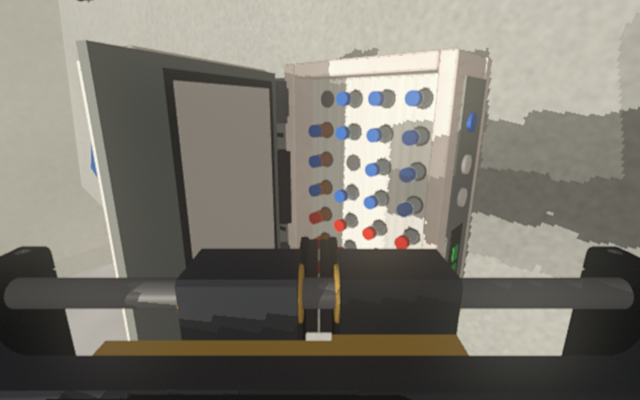

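It is tipped and falling slowly with the finger waiting underneath: about 1.40 at 1.35 s and 1.25 at 3.0 s. I'll let it come down onto the finger.

```bash
python3 - <<'E'
from geo import *
from rig import bot,claw,readout,cams
S=readout.read_state
for i in range(14):
    bot.sleep(.2);s=S();print(round(s["clock"],2),(RC.T@s["contact_force"]).round(2),s["position"])
    if i in(4,8): snap(cams,"scene",140+i)
snap(cams,"scene",15);c=snap(cams,"wrist",15)
f=lambda n:cv2.resize(cv2.imread(f"pics/{n}.png")[80:320,200:460],None,fx=1,fy=1)
cv2.imwrite("pics/c15.png",np.hstack([f("scene144"),f("scene148"),f("scene15")]))
for th in(1.25,1.1,.9,.8,.7,.6,.5,.3): print(th,proj(c,np.array([cov(th,.176,0,-.102),cov(th,.176,0,.102)])).round(1).ravel(),proj(load("scene15"),np.array([cov(th,.176,0,-.102),cov(th,.176,0,.102)])).round(1).ravel())
E
```

```text
32.28 [-0.92 -0.2   1.45] [0.553  0.0982 0.1573]
32.48 [ 0.17 -0.81  0.36] [0.553  0.0982 0.1573]
32.68 [-0.87 -0.93 -0.38] [0.553  0.0982 0.1573]
32.88 [ 0.73 -0.52  0.41] [0.553  0.0982 0.1573]
33.08 [0.39 0.63 0.  ] [0.553  0.0982 0.1573]
33.33 [ 1.   -0.37 -0.01] [0.553  0.0982 0.1573]
33.53 [-0.61 -0.32 -2.64] [0.553  0.0982 0.1572]
33.73 [-1.    0.25 -1.79] [0.553  0.0984 0.1571]
33.93 [-1.01  0.6  -1.1 ] [0.553  0.0982 0.1572]
34.18 [-0.71  0.16 -1.65] [0.553  0.0982 0.1573]
34.38 [-1.06  1.02 -0.75] [0.553  0.0982 0.1573]
34.58 [-0.24 -0.01 -1.18] [0.553  0.0982 0.1573]
34.78 [-0.36  0.47 -1.03] [0.553  0.0982 0.1573]
34.98 [-0.72  0.14 -1.58] [0.553  0.0982 0.1573]
1.25 [ 78.9  43.6 148.1 424.1] [304.9 115.3 386.3 200. ]
1.1 [129.1  40.  186.1 436.8] [316.1 111.8 396.9 194. ]
0.9 [214.   37.7 246.4 444.4] [329.2 110.  408.2 189. ]
0.8 [260.2  37.8 278.5 443.7] [334.6 110.3 412.6 187.8]
0.7 [306.   38.8 310.3 440. ] [339.4 111.4 416.1 187.3]
0.6 [349.3  40.5 340.7 433.4] [343.4 113.2 418.8 187.6]
0.5 [388.2  42.9 368.6 424.5] [346.6 115.6 420.7 188.6]
0.3 [449.2  48.9 414.8 401.3] [350.9 122.  422.1 192.4]
```

View pics/c15.png

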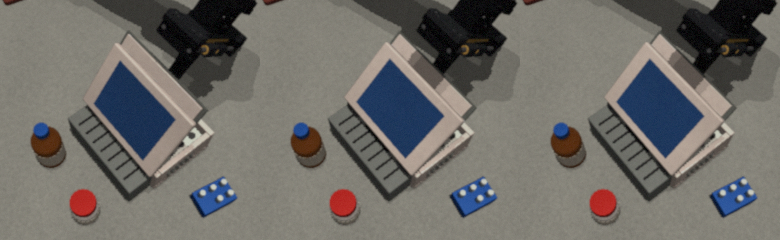

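View pics/wrist15.png

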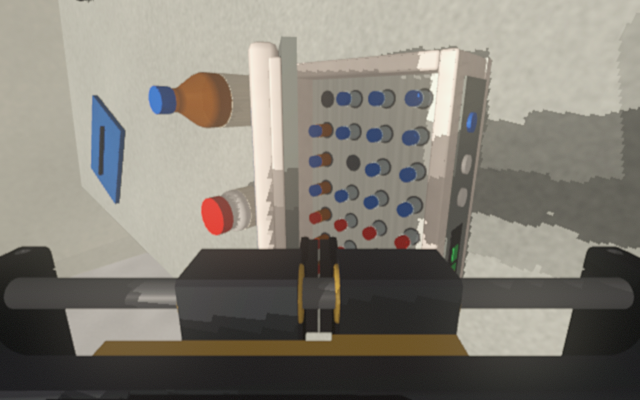

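Caught: the last two scene frames are identical and the wrist view shows the lip edge at column 297, so θ≈0.72 as planned. Now I'll lower it along the lip's arc, with a check halfway.

```bash
python3 - <<'E'
from geo import *
from rig import bot,claw,readout,cams
S=readout.read_state
for th,d in((.60,.019),(.47,.018),(.35,.0175)):
    P=catch(th,d);bot.move_straight(P[0],feed=.03,rot=P[1])
    s=S();print(round(s["clock"],2),th,(RC.T@s["contact_force"]).round(2),s["position"],P[0])
c=snap(cams,"wrist",16);snap(cams,"scene",16)
for th in(.5,.45,.4,.35,.3,.25): print(th,proj(c,np.array([cov(th,.176,0,-.102)])).round(1).ravel())
a=cv2.imread("pics/wrist16.png")[0:400,100:560];b=cv2.imread("pics/scene16.png")[90:290,240:470]
cv2.imwrite("pics/c16.png",np.hstack([a,cv2.resize(b,(320,400))]))
E
```

```text
35.99 0.6 [ 0.12 -0.58 -1.95] [0.5496 0.1125 0.14  ] [0.5497 0.1126 0.1401]
36.89 0.47 [-0.81 -0.   -1.42] [0.5468 0.1245 0.1211] [0.5469 0.1245 0.1212]
37.74 0.35 [-0.77  0.73 -2.12] [0.5448 0.133  0.1021] [0.5449 0.133  0.1022]
0.5 [224.7  34.1]
0.45 [249.   35.9]
0.4 [271.8  37.8]
0.35 [292.8  39.8]
0.3 [312.1  41.9]
0.25 [329.6  43.9]
```

View pics/c16.png

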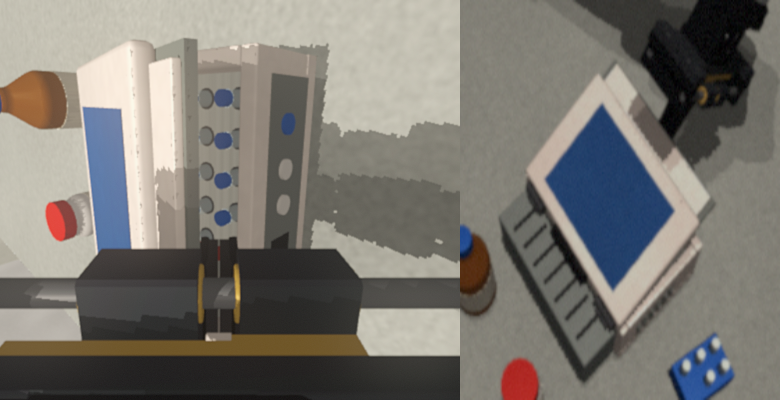

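The wrist edge at column 298 gives θ≈0.34 against 0.35 commanded, with the lip resting on the finger. Continuing down to shut.

```bash
python3 - <<'E'
from geo import *
from rig import bot,claw,readout,cams
S=readout.read_state
for th,d,o,f in((.23,.017,0,.03),(.11,.016,0,.03),(.03,.015,0,.02),(-.03,.015,0,.015),(-.03,.015,.014,.02)):
    P=catch(th,d,o);r=bot.move_straight(P[0],feed=f,rot=P[1],stop_force=12)
    s=S();print(round(s["clock"],2),th,r,(RC.T@s["contact_force"]).round(2),s["position"],P[0])
    if r: break
c=snap(cams,"wrist",17);snap(cams,"scene",17)
for th in(.1,.05,0): print(th,proj(c,np.array([cov(th,.176,0,-.102)])).round(1).ravel(),proj(load("scene17"),np.array([cov(th,.176,0,-.102),cov(th,.176,0,.102)])).round(1).ravel())
a=cv2.imread("pics/wrist17.png")[0:400,100:560];b=cv2.imread("pics/scene17.png")[90:290,240:470]
cv2.imwrite("pics/c17.png",np.hstack([a,cv2.resize(b,(320,400))]))
E
```

```text
38.68 0.23 False [-0.41  0.29 -1.87] [0.5434 0.1392 0.0823] [0.5435 0.1392 0.0824]
39.52 0.11 False [-0.43 -0.52 -1.57] [0.5424 0.1433 0.0622] [0.5425 0.1433 0.0623]
40.33 0.03 False [-0.24 -0.04 -1.57] [0.5421 0.1449 0.049 ] [0.5422 0.1449 0.049 ]
41.18 -0.03 False [0.59 0.18 0.37] [0.5423 0.1449 0.0386] [0.5422 0.1449 0.0385]
42.03 -0.03 False [-1.98  0.23  0.56] [0.5398 0.1554 0.0295] [0.5397 0.1554 0.0295]
0.1 [206.9  32.1] [352.3 130.2 420.7 198.3]
0.05 [228.9  35.6] [352.3 132.5 419.9 200.1]
0 [248.2  38.8] [352.1 134.8 419.  201.9]
```

View pics/c17.png

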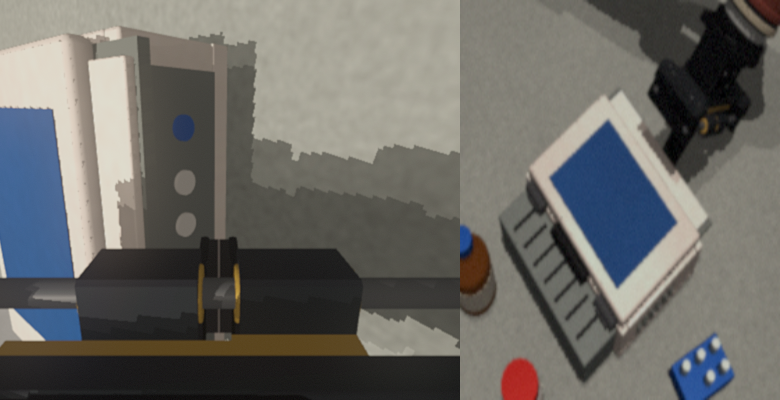

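The lip edge at (248,38) matches θ=0 exactly and the load has gone from the finger, so the cover is shut. I'll back straight away, check, and hand in.

```bash
python3 - <<'E'
from geo import *
from rig import bot,claw,readout,cams
S=readout.read_state
p=S()["position"]
bot.move_straight(p-XC*.07,feed=.12);bot.move_straight(p-XC*.10+ZC*.12,feed=.2)
bot.sleep(.3);s=S();print(s["clock"],s["contact_force"])
c=snap(cams,"scene",18);snap(cams,"top",18)
for n in("scene","top"):
    for i in(0,18):
        c=load(f"{n}{i}");im=cv2.imread(f"pics/{n}{i}.png");h=cv2.cvtColor(im,cv2.COLOR_BGR2HSV)
        for nm,lo,hi,z,roi in (("jarlid",(0,150,100),(8,255,255),.075,(355,140,385,175) if n=="top" else(265,265,302,300)),("bottlecap",(105,150,80),(125,255,255),.135,(375,200,410,245) if n=="top" else(228,198,256,218)),("rack",(105,150,30),(125,255,255),.03,(225,115,280,165) if n=="top" else(385,250,445,300))):
            m=cv2.inRange(h,lo,hi);k=np.zeros_like(m);k[roi[1]:roi[3],roi[0]:roi[2]]=255;m&=k
            ys,xs=np.nonzero(m)
            print(n,i,nm,len(xs),onplane(c,[xs.mean(),ys.mean()],z)[0] if len(xs) else None)
c=load("scene18")
for th in(.05,0): print(th,proj(c,np.array([cov(th,.176,0,-.102),cov(th,.176,0,.102)])).round(1).ravel())
cv2.imwrite("pics/s18z.png",cv2.resize(cv2.imread("pics/scene18.png")[90:300,220:450],None,fx=2.8,fy=2.8,interpolation=cv2.INTER_CUBIC))
E
```

```text
43.9333 [0.7348 0.3391 0.2812]
scene 0 jarlid 545 [ 0.6692 -0.1257  0.075 ]
scene 0 bottlecap 149 [ 0.5295 -0.1425  0.135 ]
scene 0 rack 701 [0.7588 0.1042 0.03  ]
scene 18 jarlid 545 [ 0.6693 -0.1257  0.075 ]
scene 18 bottlecap 152 [ 0.5295 -0.1428  0.135 ]
scene 18 rack 702 [0.7588 0.1042 0.03  ]
top 0 jarlid 430 [ 0.6655 -0.1283  0.075 ]
top 0 bottlecap 160 [ 0.5253 -0.145   0.135 ]
top 0 rack 648 [0.7448 0.107  0.03  ]
top 18 jarlid 430 [ 0.6655 -0.1283  0.075 ]
top 18 bottlecap 161 [ 0.5252 -0.145   0.135 ]
top 18 rack 645 [0.7448 0.107  0.03  ]
0.05 [352.3 132.5 419.9 200.1]
0 [352.1 134.8 419.  201.9]
```

View pics/s18z.png

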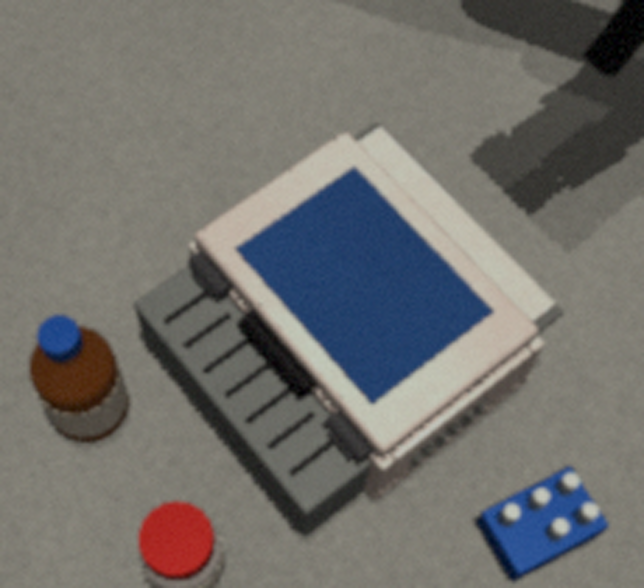

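The view shows the cover lying flat on the rim and the hand well clear. The lip corners at about (354,134) and (421,202) match the shut angle to within 2 px. The bottle, jar and rack are unmoved.

```bash
python3 -c "
from rig import bot,readout
bot.close_job();print(readout.read_state()['clock'])"
```

```text
the job is handed in; nothing more can be done
the job is handed in; nothing more can be done
```

The cover is shut and the job is handed in. The last clock reading before hand-in was 43.9 s of the 59 s allowed, and the interface gives no verdict.

**What I did**
- I pushed the cover from behind with the shut fingers until it tipped past its balance point and fell forward free of the hand.
- The hand swung round to the front in about 1.4 s. The cover came to rest on the back of the upper finger at about 0.72 rad.
- I let it down along the lip's arc with the load on the finger (1.4 to 2.1 N). The load was gone once the finger was set just below the shut position, and I then backed the hand clear.

**Last checks**
- **Cover:** the lip's free edge matched the shut angle to within about 2 px (a few mm) in the scene view. The wrist view matched more exactly.
- **Objects:** the bottle, jar and rack moved less than 0.5 mm between the first and last pictures, in both fixed views.
- **Wrist force:** about 0.9 N, which is noise level, with the hand in free air.

**What failed or disagreed on the way**
- **Fingertip position:** the shut fingertips turned out to be about 20 mm behind the TCP, where the description says 14 mm ahead. Because of this, three early pushes slid over or rode on the lip, and one of them pressed with about 27 N at the tip.
- **Balance point:** the first full push aimed at about 1.51 rad but fell back to the stop. The push that worked went about 10 mm further.
- **Fall speed:** the cover then fell more slowly than the quoted rate.

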